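Brush out the enclosure, then hold the inspection mirror on its marker

ROBOT

A 6-joint arm with a two-finger parallel gripper is mounted at the origin on the work surface. World frame = base frame: x ahead of the robot, y to its left, z up, the work surface at z = 0. Lengths are in m, angles in rad, forces in N, time in s.
With the tool pointing down it reaches from about 0.275 to 0.775 m from the base axis. Payload 14.6 kg.
Tool frame: the origin (TCP) lies on the mounting face of the last link; the fingertips stand 173 mm ahead of it and the grasp point (between the pads) lies 155 mm ahead of it; z points along the fingers, y is the line along which they close (so a half turn about z gives the same grasp; the last joint's range is limited). The gripper opens to 85 mm and grips with 20 to 120 N. Pads are 22 mm wide; open, the fingers measure 114 mm over their backs; the gripper's body (76 mm by 85 mm) begins 54 mm behind the grasp point. The pads swing forward as they close: fully open they stand 13 mm farther back than shut.
Start: joints at [1.153, 0.263, -0.048, 1.259, 0, 1.415], TCP at [0.136, 0.507, 0.405] pointing down, gripper open.
Joint ranges: [-2.65, 2.65], [-0.89, 1.7], [-1.18, 1.37], [-2.13, 2.11], [-1.35, 1.29], [-3.14, 3.14]. Speed limits (rad/s): [1.89, 1.89, 2.57, 2.79, 3.14, 3.14].

INTERFACE

Orientations are given as a unit quaternion [w, x, y, z].
In Python, from station import robot gives the robot as it stands. The module is installed in compiled form; this text tells all that it offers.
- The arm moves only by the tool apply_moves, never from a script. Its arguments are lists of equal length, an entry for each row: "turn": the turn, a rotation vector about the world's x, y, z in rad, a list of three; "slide": the shift along the world's x, y, z in cm, a list of three; "fingers": the closure, from 0 (fully open) to 1 (shut). In form: {"turn": [[ax, ay, az], ...], "slide": [[x, y, z], ...], "fingers": [fingers, ...]}. A call has 1 to 20 rows; each row is the pose to reach, as a shift and turn from the pose commanded when the call began; what a row does not reach only later rows make up. A row lasts 1/10 s, in which the tool goes at most 50 mm and 8.59 degrees, less where a joint would pass 70% of its speed; a pose out of reach is approached as far as the arm can. A call with a gripper value outside its range is refused whole. The fingers move at their own pace and stop on an object; "squeeze" is the grip in N (left out, the last holds). Time passes only in rows, so rows that repeat a pose let the fingers close. It gives the time, the measured TCP pose, the force, the opening and the grip force at its end, in the units of the state.
- robot.state(): the state, without advancing time (a new reading comes with each control period).
- robot.read_camera(name): name is "scene" or "top" or "wrist"; returns a dict with "color" (420x560x3 uint8, red, green, blue), "range_z" (420x560 float32, m along the optical axis (not along the pixel's ray), 0 where there is no reading), "K" (3x3 intrinsics, pixels), "R" (3x3) and "t" (3): a world point X has camera coordinates R X + t; the wrist camera has in their place "mount" (4x4, takes a point from camera to tool coordinates, whose origin is the TCP and whose axes are the flange's). Camera axes: x right, y down, z forward; pixel columns grow to the right and rows downward; lengths in m; the calibration is good to about 2 mm. The wrist camera is an equidistant fisheye: a pixel r from the principal point sees the ray r / f radians off the axis. A picture is of the moment at which its call begins: read the wrist's pose just before it.
- robot.job_done(): hands the job in; it is judged then, once.
The state is a dict: "clock": time; "joints": joint angles; "joint_vel": joint speeds; "effort": joint torques, N m; "position": TCP position; "eef_rot": TCP orientation; "contact_force": force on the tool from outside, world axes, zero at the start; "ft_torque": the same for the moment, N m; "opening": finger opening in m; "finger_force": force on a finger pad.
Only numpy, scipy, OpenCV 4.12 (cv2) and the standard library are available. Lean on these libraries where they do the work, as an engineer would, in place of code of your own. Each camera call takes 0.05 s, during which the arm holds its last target. There are 200 camera calls.

TASK

Take the long brush from its stand and brush out the inside of the open metal enclosure with two full up-and-down strokes, bristles down to the floor and back up near the rim each time, then stand the brush back in its stand and let it go. Then grip the bar on top of the inspection mirror and turn the mirror until the ringed marker inside the enclosure shows, reflected, in the middle of the bench camera's picture, and finish while still holding the mirror steady at that angle: it springs back if let go. Leave the other things on the bench where they are.

Things in the scene. Friction and masses are not known exactly. Their poses are not given: they have to be found in the camera images.
- rig: Inspection rig, fixed: a metal plate 260 x 76 x 8 mm with an upright mirror at its robot-side end and a small black camera at its far end. Origin: on the bench, on the mirror's vertical turning axis. x: level, from the mirror axis straight to the camera; y: level, 90 degrees to the left of x; z up. The camera's top is 82 mm above the bench; the mirror with its grip is 136 mm high and sweeps a circle of 38 mm radius about its axis.
- mirror (a joint): Angle of the mirror about its vertical axis, rad, 0 to 1.3. At 0 (parked against its stop, as it starts) its flat glass faces the camera (normal along the rig's x); growing turns it anticlockwise seen from above, towards the enclosure. A light spring (0.04 N m/rad, 0.012 N m at 0, 0.064 N m at 1.3) swings it back to 0 as soon as it is let go, so it has to be held.
- mirror_axis (a point): The point on the mirror's turning axis, in the glass plane, at the height of the lens and of the marker (60 mm above the bench), where the camera's centre line meets the 68 x 68 mm glass at any angle.
- mirror_grip (a point): Centre of the upright bar grip on top of the mirror, on the turning axis, 121 mm above the bench. The bar is black, 13 mm thick along the mirror's normal, 40 mm long along the mirror's width and 34 mm high (102 to 136 mm above the bench), and turns with the mirror: pinch it from above across its thickness. Axes turn with the mirror: x is the mirror's normal, y along the bar.
- lens (a point): Centre of the camera's front lens, 149 mm from the mirror axis, 60 mm above the bench; the camera looks level, straight at the mirror axis.
- enclosure: Bare metal enclosure, fixed, open on top: 90 mm (x) by 60 mm (y) by 95 mm high, walls 4 mm, floor 5 mm, so inside 82 x 52 mm. Its -y side, towards the mirror, has a broad notch 70 mm wide from 25 mm height to the top; a low foot 16 mm wide sticks out 17 mm at each x end. Origin: centre of its underside on the bench; z up.
- marker (a point): Centre of the ringed black-and-white marker, a flat disc 40 mm across on the inside of the enclosure's +y wall, facing the mirror through the notch, 60 mm above the bench.
- sightline (a point): Unseen reference (nothing solid): origin at the mirror axis at lens height; its x axis is the direction in which the camera's centre line leaves the mirror after reflection (it turns twice as far as the mirror: along the rig's x at mirror angle 0). The marker shows in the middle of the camera's picture when this axis runs to the marker.
- stand: Brush stand, fixed: upright grey tube, 48 mm outside, 40 mm inside, 70 mm high, inner floor 6 mm above the bench, on a 68 mm round dark foot. Origin: centre of its underside.
- brush: Long round brush, loose, 205 mm long, about 60 g (hidden, 40 to 80 g), standing bristles down in the stand. Origin: centre of the bristle end (its lower end); z along the brush to the handle. Bristle head (firm) 30 mm across and 46 mm long, then a 10 mm metal shaft to 110 mm, then a wooden handle 17 mm across from 117 to 200 mm.
- brush_grip (a point): Point on the brush's axis on the wooden handle, 175 mm above the bristle end: a good place to grip from above.
- probe_a: Bystander, loose: a grey probe amplifier module 85 x 36 x 26 mm with a connector at each end. Origin: centre of its underside.
- probe_b: Bystander, loose: a second such module. Origin: centre of its underside.
- tape: Bystander, loose: a black roll of tape, 64 mm across, 19 mm high. Origin: centre of its underside.
- flask: Bystander, loose: a small closed bottle, 48 mm across, 120 mm high. Origin: centre of its underside.
- mouse: Bystander, loose: a black computer mouse, about 80 x 60 x 32 mm. Origin: centre of its underside.
- mug: Bystander, loose: a white mug, 76 mm across, 90 mm high. Origin: centre of its underside.
- driver: Bystander, loose: a screwdriver 180 mm long, lying flat. Origin: middle of its length, underside.
Things that resemble listed ones, but are neither listed nor needed, are in the scene too. Several things look just like the stand: the one meant starts farthest to the robot's left. Leave any purple look-alike of the brush alone.

How it is judged:
On the way, in this order (a step that is already met when the one before it is completed fails the run):
1. the held brush reaches down inside the enclosure, bristle end within 20 mm of its floor (x of brush in the frame of enclosure between -0.041 and 0.041 m and y of brush in the frame of enclosure between -0.026 and 0.026 m and z of brush in the frame of enclosure below 0.025 m and contact force between the fingers and brush above 0.5 N), for 0.05 s.
2. the held brush is drawn up by half of the enclosure's depth or more, still over the inside (x of brush in the frame of enclosure between -0.041 and 0.041 m and y of brush in the frame of enclosure between -0.026 and 0.026 m and z of brush in the frame of enclosure above 0.05 m and contact force between the fingers and brush above 0.5 N), for 0.05 s.
3. second stroke down (all of step 1), for 0.05 s.
4. second stroke up (all of step 2), for 0.05 s.
5. the brush stands in its stand again, let go (horizontal distance between brush and stand below 0.012 m and z of brush in the frame of stand below 0.016 m and angle between brush's own z axis and vertical below 0.2 rad and contact force between the fingers and brush below 0.1 N), for 0.2 s.
At the end, for the whole second after the job is handed in: The fingers hold the mirror (over 1 N), still (0.05 rad/s), so that the reflected camera centre line passes within 18 mm of the marker centre; the brush stands let go in its stand (within 12 mm of its axis, bristle end within 10 mm of its floor, lean under 0.2 rad) (all of step 5 and x of marker in the frame of sightline above 0.05 m and y of marker in the frame of sightline between -0.018 and 0.018 m and contact force between the fingers and rig above 1 N and velocity of joint mirror between -0.05 and 0.05 rad/s); the arm keeps its last pose, push and grip.
It fails at once if a bystander is pushed more than 40 mm (distance of any of probe_a, probe_b, tape, flask, mouse, mug, driver from where it was at the start of the episode above 0.04 m).
It also fails if it takes over 59 s, if anything falls off the work surface, if the arm or the gripper's body presses on something with over 40 N, if the wrist force passes 120 N, or if a joint passes its speed limit or range.

## Working session

There is one attempt and no reset: what is moved stays moved. The work goes in short steps, Python scripts to look and compute and a tool call to move; the robot and the scene stay as the last step left them, time stands still between calls to the robot, and variables do not carry over. Pictures are saved under pics/ and viewed, at most 10 in all, crops included, and the job is handed in when it is done.

Besides the shell and the picture viewer there is one more tool, called after "Emit:" by a JSON object that holds its "op" and its "data", one argument or row to a line. apply_moves: Moves the arm, as the interface text tells. Its arguments: {"type":"object","properties":{"turn":{"type":"array"},"slide":{"type":"array"},"fingers":{"type":"array"},"squeeze":{"type":"number"}},"required":["turn","slide","fingers"]}

```bash
mkdir -p pics; cat > h.py <<'E'
import numpy as np, cv2, pickle
from station import robot
def snap(n, f):
    s=robot.state(); c=robot.read_camera(n); c['state']=s
    pickle.dump(c,open(f'pics/{f}.pkl','wb')); cv2.imwrite(f'pics/{f}.png',c['color'][...,::-1]); return c
def load(f): return pickle.load(open(f'pics/{f}.pkl','rb'))
def cloud(c):
    v,u=np.mgrid[:420,:560]; z=c['range_z']; K=c['K']
    P=np.stack([(u-K[0,2])/K[0,0]*z,(v-K[1,2])/K[1,1]*z,z],-1)
    return (P-c['t'])@c['R']
E
python3 - <<'E'
from h import *
np.set_printoptions(precision=3,suppress=True)
s=robot.state(); print(s)
for n in ('scene','top'):
    c=snap(n,n+'0'); print(n,c['K'].ravel(),-c['R'].T@c['t'],c['R'])
E
```

```text
{'clock': 0.0, 'joints': array([ 1.153,  0.264, -0.049,  1.259,  0.   ,  1.415]), 'joint_vel': array([-0.001, -0.   , -0.001, -0.002, -0.001,  0.   ]), 'effort': array([ -0.001, -63.762,  38.456,   0.014,  -0.   ,  -0.   ]), 'position': array([0.136, 0.507, 0.404]), 'eef_rot': array([-0.   ,  0.131,  0.991, -0.001]), 'contact_force': array([0.737, 0.151, 0.025]), 'ft_torque': array([-0.007, -0.049, -0.023]), 'finger_force': 0.0, 'opening': 0.08515468490343422}
scene [489.648   0.    281.203   0.    489.648 211.559   0.      0.      1.   ] [1.12  0.745 0.952] [[-0.78   0.626  0.018]
 [ 0.39   0.508 -0.768]
 [-0.49  -0.592 -0.64 ]]
top [391.336   0.    279.195   0.    391.336 204.883   0.      0.      1.   ] [0.346 0.012 1.37 ] [[-0.029 -1.    -0.003]
 [-0.989  0.029 -0.143]
 [ 0.143 -0.001 -0.99 ]]
```

View pics/top0.png

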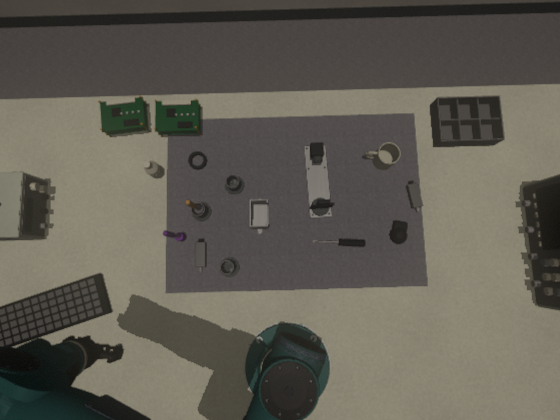

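View pics/scene0.png

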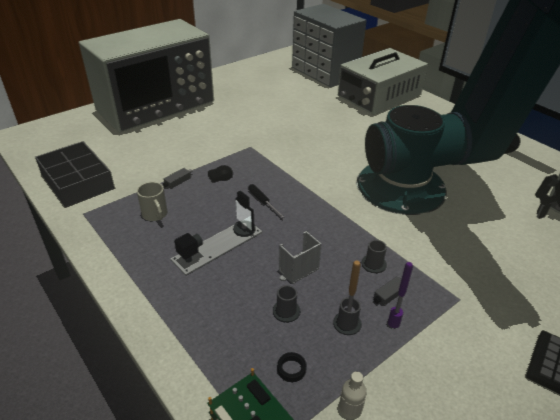

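The top view shows the stand with the wooden brush at about (200,210), with the handle top at (190,203). The purple look-alike is at (180,236), the other stands at (234,184) and (229,267), the enclosure at (259,214), the mirror at (320,206) and the rig camera at (317,152). Next I'll measure them from the depth data.

```bash
python3 - <<'E'
from h import *
np.set_printoptions(precision=3,suppress=True)
t=load('top0'); s=load('scene0'); T=cloud(t); S=cloud(s)
def m(P,z0,z1,x,y): return (P[...,2]>z0)&(P[...,2]<z1)&(P[...,0]>x[0])&(P[...,0]<x[1])&(P[...,1]>y[0])&(P[...,1]<y[1])
print('table z',np.median(T[230:280,280:300,2]),np.median(S[360:380,180:200,2]))
# coarse object list from top
k=m(T,.012,.3,(.25,.8),(-.45,.5)).astype(np.uint8)
n,l,st,ce=cv2.connectedComponentsWithStats(k)
for i in range(1,n):
    if st[i,4]>15:
        q=T[l==i]; print(i,ce[i].round(),st[i,4],'min',q.min(0),'max',q.max(0),'c',q[:,:2].mean(0))
# merged: brush handle by orange hue
for nm,c,P in(('t',t,T),('s',s,S)):
    h=cv2.cvtColor(c['color'],cv2.COLOR_RGB2HSV)
    o=(h[...,0]>5)&(h[...,0]<22)&(h[...,1]>110)&(P[...,2]>.08)&m(P,.08,.3,(.3,.7),(.1,.4))
    q=P[o]; print(nm,'orange',o.sum(),q.min(0) if len(q) else '',q.max(0) if len(q) else '',q.mean(0))
A=cv2.resize(t['color'][135:285,155:345],None,fx=4,fy=4,interpolation=cv2.INTER_CUBIC)[...,::-1]
cv2.imwrite('pics/topcrop.png',A)
B=cv2.resize(s['color'][160:345,160:420],None,fx=3,fy=3,interpolation=cv2.INTER_CUBIC)[...,::-1]
cv2.imwrite('pics/scenecrop.png',B)
E
```

```text
table z 7.682951401363327e-05 -0.001022946851873785
1 [317. 151.] 258 min [ 0.681 -0.145  0.04 ] max [ 0.746 -0.101  0.09 ] c [ 0.713 -0.123]
2 [385. 155.] 465 min [ 0.66  -0.404  0.012] max [ 0.737 -0.292  0.097] c [ 0.699 -0.359]
4 [197. 159.] 140 min [0.682 0.266 0.012] max [0.745 0.326 0.026] c [0.713 0.296]
7 [153. 169.] 248 min [0.652 0.417 0.014] max [0.696 0.462 0.123] c [0.67  0.433]
24 [233. 182.] 138 min [0.596 0.143 0.012] max [0.645 0.188 0.073] c [0.621 0.166]
34 [409. 190.] 44 min [ 0.544 -0.45   0.013] max [ 0.601 -0.439  0.031] c [ 0.578 -0.446]
49 [321. 205.] 298 min [ 0.504 -0.169  0.012] max [ 0.569 -0.095  0.14 ] c [ 0.528 -0.131]
51 [197. 208.] 240 min [0.504 0.26  0.012] max [0.552 0.307 0.213] c [0.528 0.281]
52 [258. 212.] 246 min [0.462 0.048 0.012] max [0.553 0.108 0.101] c [0.512 0.083]
59 [399. 231.] 322 min [ 0.397 -0.431  0.012] max [ 0.477 -0.37   0.039] c [ 0.437 -0.399]
60 [175. 235.] 142 min [0.428 0.338 0.014] max [0.455 0.366 0.206] c [0.441 0.349]
61 [200. 254.] 310 min [0.325 0.266 0.012] max [0.434 0.304 0.033] c [0.38  0.285]
62 [352. 242.] 188 min [ 0.39  -0.281  0.012] max [ 0.417 -0.172  0.031] c [ 0.405 -0.235]
64 [322. 241.] 24 min [ 0.41  -0.164  0.012] max [ 0.415 -0.113  0.02 ] c [ 0.413 -0.135]
66 [227. 266.] 109 min [0.313 0.164 0.012] max [0.356 0.212 0.075] c [0.335 0.189]
t orange 19 [0.525 0.278 0.203] [0.537 0.29  0.213] [0.53  0.284 0.209]
s orange 183 [0.525 0.282 0.117] [0.539 0.296 0.213] [0.535 0.29  0.171]
```

View pics/topcrop.png

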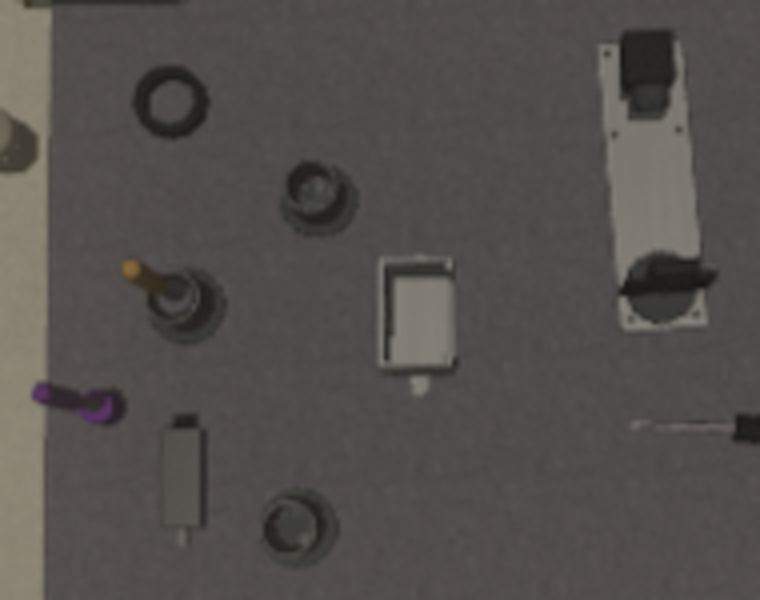

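View pics/scenecrop.png

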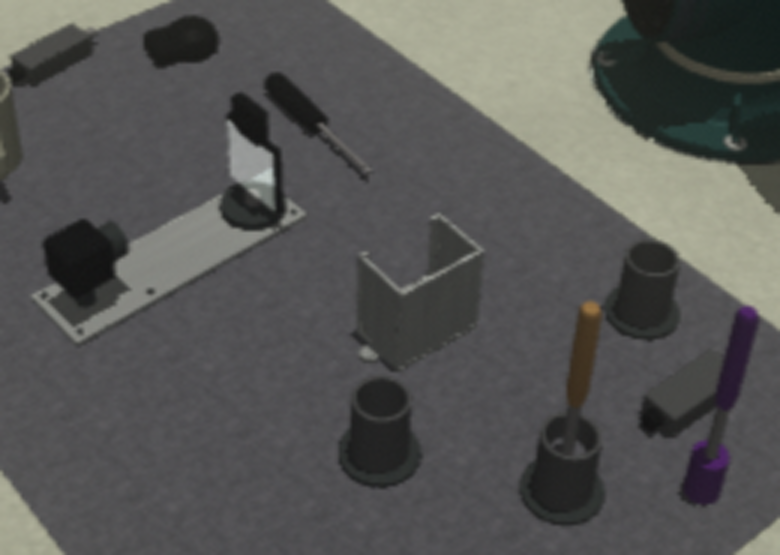

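The crops show the handle top at (131,268) and the enclosure rim spanning (378–456, 256–370), with its notch facing the mirror. The rig plate, the mirror bar (622–716, 258–290) and the free-standing purple brush are also clear. Next come precise fits.

```bash
python3 - <<'E'
from h import *
np.set_printoptions(precision=4,suppress=True)
t=load('top0'); s=load('scene0'); T=cloud(t); S=cloud(s)
def m(P,z0,z1,x,y): return P[(P[...,2]>z0)&(P[...,2]<z1)&(P[...,0]>x[0])&(P[...,0]<x[1])&(P[...,1]>y[0])&(P[...,1]<y[1])]
def rect(q): return cv2.minAreaRect((q[:,:2]*1000).astype(np.float32))
for nm,P in(('t',T),('s',S)):
    print(nm)
    q=m(P,.086,.105,(.44,.58),(.03,.13)); print(' encl rim',len(q),rect(q),q[:,2].mean())
    q=m(P,.06,.078,(.48,.6),(.23,.33)); 
    A=np.c_[2*q[:,:2],np.ones(len(q))]; f=np.linalg.lstsq(A,(q[:,:2]**2).sum(1),rcond=None)[0]
    print(' stand rim',len(q),rect(q),f[:2],np.sqrt(f[2]+f[:2]@f[:2]))
    q=m(P,.004,.013,(.46,.62),(.2,.36)); print(' stand foot',len(q),rect(q))
    q=m(P,.003,.014,(.45,.82),(-.22,-.04)); print(' plate',len(q),rect(q))
    q=m(P,.106,.145,(.45,.6),(-.2,-.06)); print(' bar',len(q),rect(q),q.mean(0))
    q=m(P,.055,.095,(.66,.8),(-.2,-.06)); print(' cam',len(q),rect(q),q[:,:2].mean(0))
    for a,b in((.12,.15),(.15,.18),(.18,.2),(.2,.215)):
        q=m(P,a,b,(.45,.62),(.2,.36)); print(' brush',len(q),q.mean(0) if len(q) else '')
E
```

```text
t
 encl rim 98 ((507.412841796875, 79.1353530883789), (56.344398498535156, 90.53262329101562), 88.68164825439453) 0.09349977417953301
 stand rim 59 ((529.666015625, 282.9557800292969), (44.20757293701172, 44.91524124145508), 48.14301681518555) [0.5298 0.2837] 0.02101707802172315
 stand foot 230 ((539.7728881835938, 280.1533203125), (158.99119567871094, 159.22776794433594), 0.22524170577526093)
 plate 1558 ((634.793701171875, -130.33448791503906), (179.62335205078125, 368.6424560546875), 89.83157348632812)
 bar 72 ((533.2677001953125, -132.54037475585938), (40.12733840942383, 13.084263801574707), 89.6391372680664) [ 0.532  -0.1313  0.13  ]
 cam 246 ((713.4739379882812, -124.40179443359375), (64.89569091796875, 43.88178253173828), 2.195155143737793) [ 0.7135 -0.1234]
 brush 10 [0.5283 0.2798 0.1378]
 brush 14 [0.5294 0.2799 0.1661]
 brush 10 [0.5289 0.2791 0.1916]
 brush 25 [0.5317 0.2841 0.2086]
s
 encl rim 212 ((505.47381591796875, 81.51766967773438), (63.416282653808594, 92.80987548828125), 89.7064437866211) 0.0916545149239743
 stand rim 174 ((527.2937622070312, 287.28045654296875), (47.937007904052734, 46.36691665649414), 24.35409927368164) [0.5281 0.2872] 0.020579568579408233
 stand foot 196 ((540.9334716796875, 277.0179443359375), (153.00338745117188, 154.61758422851562), 0.9279258847236633)
 plate 1533 ((634.3585205078125, -129.51504516601562), (179.6361846923828, 368.700439453125), 89.72933959960938)
 bar 142 ((531.2568359375, -129.69430541992188), (42.93636703491211, 17.15424346923828), 89.79243469238281) [ 0.5339 -0.1264  0.1243]
 cam 415 ((712.157470703125, -121.55400085449219), (65.06201171875, 46.744815826416016), 2.2900779247283936) [ 0.7185 -0.1149]
 brush 74 [0.5344 0.2903 0.1352]
 brush 72 [0.5345 0.2907 0.1652]
 brush 55 [0.5343 0.2903 0.1898]
 brush 52 [0.5317 0.2885 0.2067]
```

Both views agree to within 5 mm:

| Item | Position (m) | Note |
|---|---|---|
| Stand and brush axis | (0.529, 0.286) | Upright |
| Enclosure | (0.507, 0.080) | x axis along world x |
| Mirror axis | (0.532, -0.131) | Rig yaw about 2.4° |

Now I move above the brush.

Emit:
{"op": "apply_moves", "data": {
  "turn": [
    [0,0,0],
    [0,0,0],
    [0,0,0],
    [0,0,0],
    [0,0,0],
    [0,0,0],
    [0,0,0],
    [0,0,0],
    [0,0,0],
    [0,0,0],
    [0,0,0],
    [0,0,0],
    [0,0,0],
    [0,0,0],
    [0,0,0]
  ],
  "slide": [
    [0,0,5],
    [4,-2.2,5.6],
    [8,-4.4,5.6],
    [12,-6.7,5.6],
    [16,-9,5.6],
    [20,-11.2,5.6],
    [24,-13.5,5.6],
    [28,-15.7,5.6],
    [32,-18,5.6],
    [36,-20.2,5.6],
    [39.4,-22.1,5.6],
    [39.4,-22.1,5.6],
    [39.4,-22.1,5.6],
    [39.4,-22.1,5.6],
    [39.4,-22.1,5.6]
  ],
  "fingers": [0,0,0,0,0,0,0,0,0,0,0,0,0,0,0],
  "squeeze": 40
}}

```text
clock: 1.6
position: [0.5295, 0.2866, 0.461]
eef_rot: [0.0, 0.13, 0.991, 0.0]
contact_force: [-0.6, 0.2, -0.5]
opening: 0.0854
finger_force: 0.0
```

```bash
python3 - <<'E'
from h import *
from scipy.spatial.transform import Rotation as Ro
np.set_printoptions(precision=4,suppress=True)
c=snap('wrist','w1'); s=c['state']; print(s['position'],s['eef_rot'],c['K'],c['mount'])
# project expected points
def proj(c,X):
    s=c['state'];q=s['eef_rot'];R=Ro.from_quat([q[1],q[2],q[3],q[0]]).as_matrix()
    p=(np.asarray(X)-s['position'])@R; M=c['mount']; p=(p-M[:3,3])@M[:3,:3]
    th=np.arctan2(np.hypot(p[0],p[1]),p[2]); ph=np.arctan2(p[1],p[0]); f=c['K'][0,0]
    return c['K'][0,2]+f*th*np.cos(ph), c['K'][1,2]+f*th*np.sin(ph)
for n,X in dict(top=(.530,.286,.211),stand=(.529,.2855,.07),purp=(.441,.349,.206),grasp=list(s['position'][:2])+[s['position'][2]-.155]).items(): print(n,proj(c,X))
E
```

```text
[0.5295 0.2866 0.461 ] [0.     0.1304 0.9915 0.0001] [[325.1923   0.     277.1175]
 [  0.     325.1923 215.5134]
 [  0.       0.       1.    ]] [[-0.0006 -0.9463 -0.3233  0.0824]
 [ 1.     -0.0001 -0.0018  0.0007]
 [ 0.0017 -0.3233  0.9463  0.03  ]
 [ 0.      0.      0.      1.    ]]
top (np.float64(276.0270952673385), np.float64(225.92502840977508))
stand (np.float64(275.96015337590234), np.float64(181.3207873187529))
purp (np.float64(331.4809427239514), np.float64(82.0120493167995))
grasp (np.float64(276.1045856568885), np.float64(297.9994884314078))
```

View pics/w1.png

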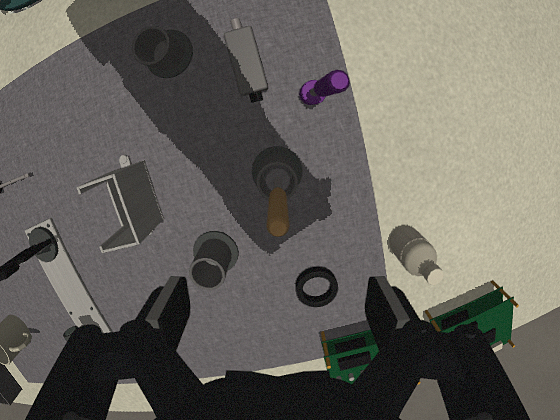

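The wrist view shows the handle top at (279,228) against a prediction of (276,226), an error of about 1 mm. Descending and gripping now.

Emit:
{"op": "apply_moves", "data": {
  "turn": [
    [0,0,0],
    [0,0,0],
    [0,0,0],
    [0,0,0],
    [0,0,0],
    [0,0,0],
    [0,0,0],
    [0,0,0],
    [0,0,0],
    [0,0,0],
    [0,0,0],
    [0,0,0],
    [0,0,0],
    [0,0,0],
    [0,0,0],
    [0,0,0]
  ],
  "slide": [
    [0,0,-4],
    [0,0,-8],
    [0,0,-11],
    [0,0,-12.5],
    [0,0,-12.5],
    [0,0,-12.5],
    [0,0,-12.5],
    [0,0,-12.5],
    [0,0,-12.5],
    [0,0,-12.5],
    [0,0,-12.5],
    [0,0,-12.5],
    [0,0,-12.5],
    [0,0,-12.5],
    [0,0,-12.5],
    [0,0,-12.5]
  ],
  "fingers": [0,0,0,0,0,0.4,0.6,0.8,1,1,1,1,1,1,1,1],
  "squeeze": 40
}}

```text
clock: 3.25
position: [0.5306, 0.2861, 0.3362]
eef_rot: [0.0, 0.131, 0.991, 0.0]
contact_force: [-0.2, 0.8, 5.1]
opening: 0.0158
finger_force: 39.2
```

Emit:
{"op": "apply_moves", "data": {
  "turn": [
    [0,0,0],
    [0,0,0],
    [0,0,0],
    [0,0,0],
    [0,0,0],
    [0,0,0],
    [0,0,0],
    [0,0,0],
    [0,0,0],
    [0,0,0],
    [0,0,0],
    [0,0,0],
    [0,0,0]
  ],
  "slide": [
    [0,0,3],
    [0,0,6],
    [0,0,9],
    [0,0,12],
    [0,0,13.5],
    [-0.4,-4,13.5],
    [-0.9,-8,13.5],
    [-1.4,-12,13.5],
    [-1.9,-16,13.5],
    [-2.3,-19,13.5],
    [-2.3,-20.5,13.5],
    [-2.3,-20.5,13.5],
    [-2.3,-20.5,13.5]
  ],
  "fingers": [1,1,1,1,1,1,1,1,1,1,1,1,1]
}}

```text
clock: 4.55
position: [0.5076, 0.0814, 0.4706]
eef_rot: [-0.0, 0.131, 0.991, 0.0]
contact_force: [-0.7, 0.8, -0.9]
opening: 0.0164
finger_force: 39.3
```

```bash
python3 - <<'E'
from h import *
np.set_printoptions(precision=4,suppress=True)
t=snap('top','t2'); s=snap('scene','s2'); print(s['state']['position'])
for nm,P in(('t',cloud(t)),('s',cloud(s))):
    for a,b in((.12,.14),(.14,.16),(.16,.18),(.195,.225),(.25,.27),(.27,.285)):
        q=P[(P[...,2]>a)&(P[...,2]<b)&(abs(P[...,0]-.507)<.05)&(abs(P[...,1]-.08)<.05)]; print(nm,a,len(q),q.mean(0) if len(q) else '',q.min(0) if len(q) else '')
B=cv2.resize(s['color'][60:330,200:420],None,fx=2,fy=2)[...,::-1]
cv2.imwrite('pics/s2c.png',B)
E
```

```text
[0.5076 0.0817 0.4706]
t 0.12 0  
t 0.14 0  
t 0.16 0  
t 0.195 0  
t 0.25 0  
t 0.27 0  
s 0.12 2 [0.518  0.085  0.1394] [0.5174 0.0819 0.1391]
s 0.14 72 [0.5132 0.0905 0.1506] [0.4936 0.0726 0.1408]
s 0.16 74 [0.5139 0.091  0.1706] [0.4979 0.0763 0.1608]
s 0.195 39 [0.5084 0.0845 0.209 ] [0.5021 0.0778 0.1952]
s 0.25 45 [0.5105 0.0866 0.2609] [0.5016 0.0763 0.2504]
s 0.27 42 [0.5101 0.086  0.2778] [0.5006 0.0762 0.2701]
```

View pics/s2c.png

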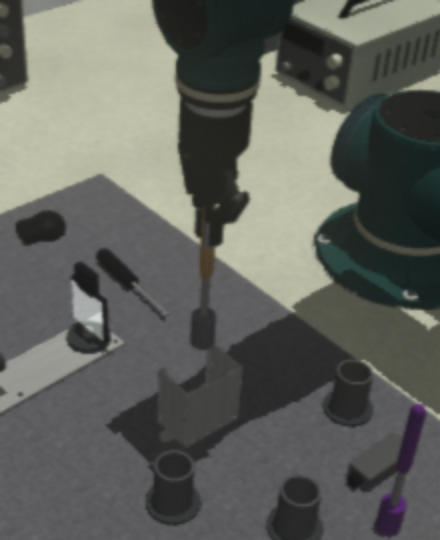

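The held brush hangs vertically over the enclosure opening, with the head at (203,328) in the crop. Now the two strokes.

Emit:
{"op": "apply_moves", "data": {
  "turn": [
    [0,0,0],
    [0,0,0],
    [0,0,0],
    [0,0,0],
    [0,0,0],
    [0,0,0],
    [0,0,0],
    [0,0,0],
    [0,0,0],
    [0,0,0],
    [0,0,0],
    [0,0,0],
    [0,0,0],
    [0,0,0],
    [0,0,0],
    [0,0,0],
    [0,0,0],
    [0,0,0],
    [0,0,0],
    [0,0,0]
  ],
  "slide": [
    [0,-0.2,-3],
    [0,-0.2,-6],
    [0,-0.2,-9],
    [0,-0.2,-11.5],
    [0,-0.2,-12.8],
    [0,-0.2,-12.8],
    [0,-0.2,-12.8],
    [0,-0.2,-9],
    [0,-0.2,-5.5],
    [0,-0.2,-4.5],
    [0,-0.2,-4.5],
    [0,-0.2,-4.5],
    [0,-0.2,-8],
    [0,-0.2,-11.5],
    [0,-0.2,-12.8],
    [0,-0.2,-12.8],
    [0,-0.2,-12.8],
    [0,-0.2,-9],
    [0,-0.2,-5],
    [0,-0.2,-4.5]
  ],
  "fingers": [1,1,1,1,1,1,1,1,1,1,1,1,1,1,1,1,1,1,1,1]
}}

```text
clock: 6.65
position: [0.5079, 0.079, 0.4306]
eef_rot: [0.004, 0.131, 0.991, 0.0]
contact_force: [0.2, -0.3, -0.2]
opening: 0.0161
finger_force: 39.3
```

Emit:
{"op": "apply_moves", "data": {
  "turn": [
    [0,0,0],
    [0,0,0],
    [0,0,0],
    [0,0,0],
    [0,0,0],
    [0,0,0],
    [0,0,0],
    [0,0,0],
    [0,0,0],
    [0,0,0],
    [0,0,0]
  ],
  "slide": [
    [0,0,3],
    [0,0,4.5],
    [0,0,4.5],
    [0.5,4,4.5],
    [0.9,8,4.5],
    [1.4,12,4.5],
    [1.9,16,4.5],
    [2.3,19,4.5],
    [2.3,20.7,4.5],
    [2.3,20.7,4.5],
    [2.3,20.7,4.5]
  ],
  "fingers": [1,1,1,1,1,1,1,1,1,1,1]
}}

```text
clock: 7.75
position: [0.5303, 0.2856, 0.4702]
eef_rot: [-0.0, 0.131, 0.991, -0.0]
contact_force: [-0.3, 0.1, -0.3]
opening: 0.016
finger_force: 39.4
```

```bash
python3 - <<'E'
from h import *
np.set_printoptions(precision=4,suppress=True)
s=snap('scene','s3'); P=cloud(s); p=s['state']['position']; print(p)
for a,b in((.11,.13),(.13,.14),(.14,.15),(.15,.16),(.16,.18),(.195,.225),(.25,.27)):
    q=P[(P[...,2]>a)&(P[...,2]<b)&(abs(P[...,0]-p[0])<.05)&(abs(P[...,1]-p[1])<.05)]; print(a,len(q),q.mean(0)-np.r_[p[:2],0] if len(q) else '')
E
```

```text
[0.5303 0.2856 0.4702]
0.11 0 
0.13 2 [ 0.0112 -0.001   0.1393]
0.14 42 [0.0069 0.0069 0.1456]
0.15 39 [0.0071 0.007  0.1548]
0.16 85 [0.0072 0.0073 0.1696]
0.195 48 [0.0012 0.0022 0.2098]
0.25 53 [0.0032 0.0037 0.26  ]
```

There was no slip: the bristle end is still about 0.139 m up, as before the strokes. Lowering and releasing.

Emit:
{"op": "apply_moves", "data": {
  "turn": [
    [0,0,0],
    [0,0,0],
    [0,0,0],
    [0,0,0],
    [0,0,0],
    [0,0,0],
    [0,0,0],
    [0,0,0],
    [0,0,0],
    [0,0,0],
    [0,0,0],
    [0,0,0],
    [0,0,0],
    [0,0,0],
    [0,0,0],
    [0,0,0]
  ],
  "slide": [
    [0,0,-3],
    [0,0,-6],
    [0,0,-9],
    [0,0,-11],
    [0,0,-12.5],
    [0,0,-13.3],
    [0,0,-13.3],
    [0,0,-13.3],
    [0,0,-13.3],
    [0,0,-13.3],
    [0,0,-13.3],
    [0,0,-13.3],
    [0,0,-13.3],
    [0,0,-13.3],
    [0,0,-13.3],
    [0,0,-13.3]
  ],
  "fingers": [1,1,1,1,1,1,1,0.8,0.6,0.3,0,0,0,0,0,0]
}}

```text
clock: 9.4
position: [0.5304, 0.286, 0.3377]
eef_rot: [0.0, 0.131, 0.991, -0.0]
contact_force: [0.5, -0.6, -0.1]
opening: 0.0852
finger_force: 0.0
```

Emit:
{"op": "apply_moves", "data": {
  "turn": [
    [0,0,0],
    [0,0,0],
    [0,0,0],
    [0,0,0],
    [0,0,-0.12],
    [0,0,-0.24],
    [0,0,-0.36],
    [0,0,-0.48],
    [0,0,-0.6],
    [0,0,-0.72],
    [0,0,-0.84],
    [0,0,-0.96],
    [0,0,-1.08],
    [0,0,-1.2],
    [0,0,-1.267],
    [0,0,-1.267],
    [0,0,-1.267],
    [0,0,-1.267]
  ],
  "slide": [
    [0,0,4],
    [0,0,8],
    [0,0,12],
    [0,0,12],
    [0,-4,12],
    [0,-8,12],
    [0,-12,12],
    [0,-16,12],
    [0,-20,12],
    [0,-24,12],
    [0,-28,12],
    [0,-32,10],
    [0,-36,8],
    [0,-40,6],
    [0.1,-41.7,5],
    [0.1,-41.7,5],
    [0.1,-41.7,5],
    [0.1,-41.7,5]
  ],
  "fingers": [0,0,0,0,0,0,0,0,0,0,0,0,0,0,0,0,0,0]
}}

```text
clock: 11.2
position: [0.5314, -0.1301, 0.3883]
eef_rot: [0.0, 0.692, 0.722, 0.0]
contact_force: [-0.2, 0.4, 0.2]
opening: 0.0854
finger_force: 0.0
```

```bash
cat >> h.py <<'E'
from scipy.spatial.transform import Rotation as Ro
def ray(c,u,v):
    s=c['state'];q=s['eef_rot'];R=Ro.from_quat([q[1],q[2],q[3],q[0]]).as_matrix();M=c['mount']
    d=np.array([u-c['K'][0,2],v-c['K'][1,2]]);r=np.linalg.norm(d);th=r/c['K'][0,0]
    d=np.r_[np.sin(th)*d/max(r,1e-9),np.cos(th)]
    return s['position']+R@M[:3,3], R@M[:3,:3]@d
def onz(c,u,v,z):
    o,d=ray(c,u,v); return o+d*(z-o[2])/d[2]
E
python3 - <<'E'
from h import *
np.set_printoptions(precision=4,suppress=True)
w=snap('wrist','w4'); print(w['state']['position'],w['state']['eef_rot'])
t=snap('top','t4'); s=snap('scene','s4'); P=cloud(s)
for a,b in((.05,.078),(.12,.15),(.15,.18),(.18,.2),(.2,.215)):
    q=P[(P[...,2]>a)&(P[...,2]<b)&(abs(P[...,0]-.53)<.05)&(abs(P[...,1]-.286)<.05)]; print('brush',a,len(q),q.mean(0))
P0=cloud(load('top0'))
E
```

```text
[ 0.5314 -0.1301  0.3883] [0.0003 0.6916 0.7223 0.0002]
brush 0.05 295 [0.531  0.2891 0.0617]
brush 0.12 69 [0.5345 0.2899 0.1358]
brush 0.15 73 [0.5343 0.2894 0.1649]
brush 0.18 53 [0.5348 0.2895 0.1897]
brush 0.2 56 [0.532  0.2884 0.2071]
```

View pics/w4.png

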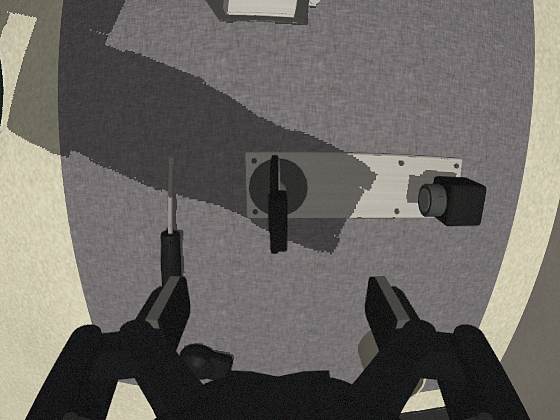

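The brush stands upright exactly as it started. The wrist view shows the plate corners at (247,153), (462,158), (247,218) and about (460,222), the turntable disc centred at (278,187), the bar near (278,225) and the lens at (430,200). Next I refine the rig pose.

```bash
python3 - <<'E'
from h import *
np.set_printoptions(precision=4,suppress=True)
w=load('w4'); g=cv2.cvtColor(w['color'],cv2.COLOR_RGB2GRAY)
# plate top/bottom edges -> points at z=.008
def edge(u,v0,v1):
    col=cv2.GaussianBlur(g,(3,3),0)[v0:v1,u].astype(float); d=np.diff(col); i=np.argmax(abs(d)); return v0+i+.5
for nm,us,v0,v1 in(('left-y',range(250,350,5),145,168),('left2',range(380,455,4),145,168),('right',range(380,410,3),210,226)):
    q=np.array([onz(w,u,edge(u,v0,v1),.008) for u in us]); f=np.polyfit(q[:,0],q[:,1],1); r=q[:,1]-np.polyval(f,q[:,0]); k=abs(r)<.002
    f=np.polyfit(q[k,0],q[k,1],1); print(nm,'deg',np.degrees(np.arctan(f[0])),'y at .532',np.polyval(f,.532),'y at .7',np.polyval(f,.7),r.std())
for n,u,v,z in(('c1',247,153,.008),('c2',462,157,.008),('c3',247,218,.008),('disc',278,187,.012),('h1',254,161,.008),('h2',254,212,.008),('h3',401,163,.008),('h4',397,211,.008)): print(n,onz(w,u,v,z))
# bar top: dark pixels region with depth
H=w['range_z']; print('bar depth',H[215:250:8,278])
k=(g<45).astype(np.uint8); k[:,:262]=0;k[:,296:]=0;k[:188]=0;k[256:]=0
ys,xs=np.nonzero(k); print(xs.min(),xs.max(),ys.min(),ys.max())
for v in (200,210,220,230,240,250):
    x=np.nonzero(k[v])[0]
    if len(x): print(v,x.min(),x.max(),onz(w,x.min(),v,.136),onz(w,x.max()+1,v,.136))
A=cv2.resize(w['color'][140:265,235:310],None,fx=4,fy=4,interpolation=cv2.INTER_CUBIC)
B=cv2.convertScaleAbs(A,alpha=2.2); cv2.imwrite('pics/w4c.png',B[...,::-1])
E
```

```text
left-y deg 10.325459721191006 y at .532 -0.10064206500685763 y at .7 -0.07003416710461155 0.003978671168687319
left2 deg 2.4728711215415533 y at .532 -0.09449413071949422 y at .7 -0.08723878833235077 0.002637620273377665
right deg 2.2463704836251717 y at .532 -0.16854964115229054 y at .7 -0.16195956187498337 0.001974759690578372
c1 [ 0.4986 -0.0964  0.008 ]
c2 [ 0.755  -0.0822  0.008 ]
c3 [ 0.4999 -0.171   0.008 ]
disc [ 0.5337 -0.1321  0.012 ]
h1 [ 0.5064 -0.1049  0.008 ]
h2 [ 0.5078 -0.1634  0.008 ]
h3 [ 0.6729 -0.0972  0.008 ]
h4 [ 0.6763 -0.1549  0.008 ]
bar depth [0.2343 0.2364 0.2372 0.2404 0.2417]
262 295 188 253
200 263 295 [ 0.5216 -0.1115  0.136 ] [ 0.5451 -0.1105  0.136 ]
210 262 294 [ 0.5211 -0.119   0.136 ] [ 0.5448 -0.118   0.136 ]
220 269 286 [ 0.5264 -0.1264  0.136 ] [ 0.5394 -0.1259  0.136 ]
230 268 286 [ 0.5259 -0.1343  0.136 ] [ 0.5399 -0.1337  0.136 ]
240 270 286 [ 0.5277 -0.1422  0.136 ] [ 0.5403 -0.1417  0.136 ]
250 271 285 [ 0.5287 -0.1504  0.136 ] [ 0.54   -0.1499  0.136 ]
```

View pics/w4c.png

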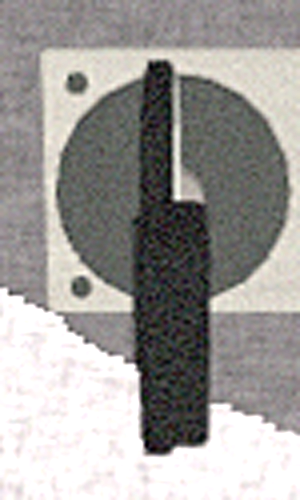

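The plate edges and bar put the mirror axis at (0.5335, -0.1315), with rig yaw about 2.6°. I align on that, descend and grip the bar.

Emit:
{"op": "apply_moves", "data": {
  "turn": [
    [0,0,0],
    [0,0,0],
    [0,0,0],
    [0,0,0],
    [0,0,0],
    [0,0,0],
    [0,0,0],
    [0,0,0],
    [0,0,0],
    [0,0,0],
    [0,0,0],
    [0,0,0],
    [0,0,0],
    [0,0,0],
    [0,0,0],
    [0,0,0],
    [0,0,0],
    [0,0,0]
  ],
  "slide": [
    [0.2,-0.15,0],
    [0.2,-0.15,-3],
    [0.2,-0.15,-6],
    [0.2,-0.15,-9],
    [0.2,-0.15,-10.5],
    [0.2,-0.15,-11],
    [0.2,-0.15,-11],
    [0.2,-0.15,-11],
    [0.2,-0.15,-11],
    [0.2,-0.15,-11],
    [0.2,-0.15,-11],
    [0.2,-0.15,-11],
    [0.2,-0.15,-11],
    [0.2,-0.15,-11],
    [0.2,-0.15,-11],
    [0.2,-0.15,-11],
    [0.2,-0.15,-11],
    [0.2,-0.15,-11]
  ],
  "fingers": [0,0,0,0,0,0,0,0.4,0.6,0.8,0.9,1,1,1,1,1,1,1],
  "squeeze": 40
}}

```text
clock: 13.15
position: [0.5328, -0.1325, 0.2779]
eef_rot: [-0.0, 0.693, 0.721, -0.001]
contact_force: [-6.4, -1.0, 7.6]
opening: 0.0124
finger_force: 38.9
```

Gripped, with an opening of 12.4 mm across the 13 mm bar. Now turning the mirror by about 47°.

Emit:
{"op": "apply_moves", "data": {
  "turn": [
    [0,0,0.06],
    [0,0,0.12],
    [0,0,0.18],
    [0,0,0.24],
    [0,0,0.3],
    [0,0,0.36],
    [0,0,0.42],
    [0,0,0.48],
    [0,0,0.54],
    [0,0,0.6],
    [0,0,0.66],
    [0,0,0.72],
    [0,0,0.78],
    [0,0,0.81],
    [0,0,0.821],
    [0,0,0.821],
    [0,0,0.821],
    [0,0,0.821],
    [0,0,0.821]
  ],
  "slide": [
    [-0.05,0,0],
    [-0.05,0,0],
    [-0.05,0,0],
    [-0.05,0,0],
    [-0.05,0,0],
    [-0.05,0,0],
    [-0.05,0,0],
    [-0.05,0,0],
    [-0.05,0,0],
    [-0.05,0,0],
    [-0.05,0,0],
    [-0.05,0,0],
    [-0.05,0,0],
    [-0.05,0,0],
    [-0.05,0,0],
    [-0.05,0,0],
    [-0.05,0,0],
    [-0.05,0,0],
    [-0.05,0,0]
  ],
  "fingers": [1,1,1,1,1,1,1,1,1,1,1,1,1,1,1,1,1,1,1]
}}

```text
clock: 15.05
position: [0.533, -0.1325, 0.2779]
eef_rot: [0.0, 0.348, 0.938, 0.0]
contact_force: [2.5, 3.4, 4.3]
opening: 0.0126
finger_force: 42.3
```

```bash
python3 - <<'E'
from h import *
np.set_printoptions(precision=4,suppress=True)
w=snap('wrist','w5'); s=w['state']; print(s['position'],s['eef_rot'],s['contact_force'],s['finger_force'],s['joints'])
q=s['eef_rot']; print('tool y deg',(2*np.degrees(np.arctan2(q[2],q[1]))-90))
snap('scene','s5'); snap('top','t5')
c=load('s5'); P=cloud(c)
k=(P[...,2]>.025)&(P[...,2]<.098)&(abs(P[...,0]-.533)<.045)&(abs(P[...,1]+.131)<.045)
q=P[k]; u,sv,vt=np.linalg.svd(q-q.mean(0),full_matrices=False); n=vt[2]; print('mirror pts',k.sum(),q.mean(0),n,np.degrees(np.arctan2(n[1],n[0])),sv)
ch=lambda a:abs(cv2.cvtColor(load(a)['color'],cv2.COLOR_RGB2GRAY).astype(int))
cv2.imwrite('pics/w5a.png',cv2.convertScaleAbs(w['color'],alpha=1.4)[...,::-1])
E
```

```text
[ 0.533  -0.1325  0.2779] [0.0003 0.3475 0.9377 0.0001] [2.4791 3.4095 4.2952] 42.303752303123474 [-0.392   0.3729 -0.2419  0.9554  0.0002  0.3178]
tool y deg 49.328342367503325
mirror pts 528 [ 0.5306 -0.1304  0.0626] [0.6546 0.756  0.0022] 49.11276825075939 [0.5121 0.4774 0.0567]
```

View pics/w5a.png

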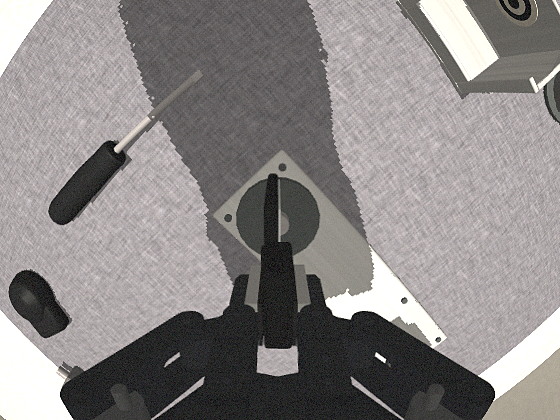

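The mirror is held, and the scene depth gives its normal at 49.1° (tool 49.3°). The ringed marker shows at about (517,5). I check its direction against the sightline.

```bash
python3 - <<'E'
from h import *
np.set_printoptions(precision=4,suppress=True)
w=load('w5')
for u,v in((515,3),(518,5),(521,7)): print(u,v,onz(w,u,v,.06),w['range_z'][v,u])
# enclosure rim far(+y)/base feet & plate from this view
for u,v in((283,168),(228,218),(404,300),(438,339)): print('hole',onz(w,u,v,.008))
ax=np.array([.5335,-.1315])
for rig in(2.4,2.8):
  for n in (49.1,49.3):
    sd=np.radians(2*n-rig)
    for m in((.5065,.106),onz(w,518,5,.06)[:2]):
        d=np.array(m)-ax; print(rig,n,np.round(m,4),'y off mm',1000*(-np.sin(sd)*d[0]+np.cos(sd)*d[1]))
E
```

```text
515 3 [0.5091 0.1067 0.06  ] 0.1465777
518 5 [0.5115 0.1084 0.06  ] 0.14478159
521 7 [0.514  0.1101 0.06  ] 0.14464344
hole [ 0.5075 -0.1038  0.008 ]
hole [ 0.5094 -0.1623  0.008 ]
hole [ 0.6733 -0.0963  0.008 ]
hole [ 0.7489 -0.0926  0.008 ]
2.4 49.1 [0.5065 0.106 ] y off mm 2.860908557427582
2.4 49.1 [0.5115 0.1084] y off mm -2.361184903174059
2.4 49.3 [0.5065 0.106 ] y off mm 1.1922290470721444
2.4 49.3 [0.5115 0.1084] y off mm -4.042764743074221
2.8 49.1 [0.5065 0.106 ] y off mm 4.52944863113602
2.8 49.1 [0.5115 0.1084] y off mm -0.6794899824529022
2.8 49.3 [0.5065 0.106 ] y off mm 2.860908557427582
2.8 49.3 [0.5115 0.1084] y off mm -2.361184903174059
```

Every estimate puts the sightline within 5 mm of the marker centre, against the 18 mm allowed. I hold to settle, then hand in.

Emit:
{"op": "apply_moves", "data": {
  "turn": [
    [0,0,0],
    [0,0,0],
    [0,0,0],
    [0,0,0],
    [0,0,0]
  ],
  "slide": [
    [0,0,0],
    [0,0,0],
    [0,0,0],
    [0,0,0],
    [0,0,0]
  ],
  "fingers": [1,1,1,1,1]
}}

```text
clock: 15.7
position: [0.533, -0.1325, 0.2779]
eef_rot: [0.0, 0.348, 0.938, 0.0]
contact_force: [2.5, 3.5, 6.3]
opening: 0.0127
finger_force: 42.3
```

```bash
python3 -c "
from station import robot
s=robot.state(); print(s['joint_vel'],s['finger_force'],s['eef_rot']); print(robot.job_done())"
```

```text
[ 0.00029327  0.00067918 -0.00102163  0.00150341 -0.00062548  0.00057833] 42.30367720127106 [3.07570442e-04 3.47517252e-01 9.37673534e-01 9.40249592e-05]
the job is handed in; nothing more can be done
None
```

I brushed out the enclosure with two full strokes, stood the brush back in its stand and let go, and handed the job in at 15.7 s with the mirror held steady about 5 mm or less off the marker by my measurements; no verdict came back.

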